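Open the combination U-lock and present its shackle

TASK

A customer's bicycle U-lock sits in the lock holder on the bench: press its three keys one at a time, letting each come up again, first the one farthest from the dial, then the one nearest the dial, then the middle one; then turn the dial clockwise, notch by notch, until it clicks in with its pointer at the small index tooth, and leave it there. Only then pull the U-shackle straight out of the housing, without forcing it, and finish still holding it in the gripper, up in the air, roughly level, at least 20 cm above the bench. Leave the other things on the bench where they are.

Things in the scene. Friction and masses are not known exactly. Their poses are not given: they have to be found in the camera images.
- dock: The lock holder, bolted to the bench: grey box 75 x 210 x 58 mm high, keys and dial on top. Origin on the bench surface; the box spans x -30 to +45 and y -105 to +105 mm of its own axes. The shackle's legs enter two holes in its -x face and pull out towards its -x. Two rests, 25 mm high, 20 x 16 mm, carry the legs at x -105, y +-55 mm. Position and yaw vary.
- dial (a joint): Dial on the box: 0 rad = pointer at the index tooth, shackle free; grows counter-clockwise from above; range -0.6 to 1.8; starts at about 0.8 to 1.6, so turn it clockwise. Spring notches every 0.5 rad (1.0, 0.5, 0, -0.5) pull it to the nearest one; 0.05 to 0.1 N m to pass each. The shackle comes out only within about 0.15 rad of 0; elsewhere an inner cam blocks it.
- dial_grip (a point): Point on the dial's axis, 86 mm above the bench, at dock x 0, y +35 mm. The dial: an upright grip bar 36 mm long, 13 wide, 32 high on a disc of 40 mm diameter, 7 mm thick; top of the bar 98 mm above the bench. The bar's tapered end with a white line is the pointer. This point's own -x axis points along the pointer (it turns with the dial).
- index (a point): The index tooth, a small metal lug 7 x 6 x 8 mm on the top of the box beside the dial, towards the shackle: x -26, y +35 mm, 62 mm high in dock axes.
- key_end_top (a point): Middle of the top of the key farthest from the dial: round metal push key of 18 mm diameter, standing 12 mm proud of the box, top 70 mm above the bench. Dock axes: x 4, y -88 mm.
- key_mid_top (a point): The same for the middle key: dock x 4, y -56 mm.
- key_near_top (a point): The same for the key nearest the dial: dock x 4, y -20 mm.
- key_end (a joint): Travel of that key in m: 0 up, 0.006 fully down; springs back; 1.2 N to start, 4 N fully down.
- key_mid (a joint): Travel of the middle key, same values.
- key_near (a joint): Travel of the key nearest the dial, same values.
- shackle: Loose U-shackle lying flat, 0.4 kg, 14 x 14 mm square bar, 124 mm wide over the legs, 183 mm long. Origin under the middle of the bend, 25 mm above the bench at the start; +x along the legs (towards the box), z up. Legs at y +-55 mm end at x +176 mm; at the start 56 mm of each is inside the box with 1 mm play each side: draw it at least 56 mm along its -x to free it.
- shackle_grip (a point): Centre of the bar in the middle of the bend, 32 mm above the bench at the start: pinch the 14 mm bar here across the legs' direction. The straight bend is 88 mm long. Mass centre about 65 mm from here towards the box.
- lock_leg_end (a point): Centre of the end of the leg at the dial's side (the locked one).
- plain_leg_end (a point): Centre of the end of the other leg.
- tin: Bystander: round metal tin, diameter 33, 28 mm high, standing inside the U between the legs, 50 to 62 mm clear of the bend's inner face; origin under its middle.
- wrench: Bystander: spanner 180 mm long lying behind the box; origin under its middle.
- screwdriver: Bystander: screwdriver 200 mm long; origin under its middle.
- oil: Bystander: small bottle, diameter 48, 130 mm high; origin at its foot.
- paste_can: Bystander: can, diameter 72, 75 mm high; origin at its foot.
- rotor: Bystander: brake disc ring of 140 mm diameter, 4 mm thick; origin under its middle.
- tube_box: Bystander: carton 100 x 60 x 45 mm; origin under its middle.
- mug: Bystander: mug of 80 mm diameter, 95 mm high; origin at its foot.

How it is judged:
On the way, in this order (a step that is already met when the one before it is completed fails the run):
1. the key farthest from the dial is pressed down alone (value of joint key_end above 0.0045 m and value of joint each of key_near, key_mid below 0.0015 m), for 0.05 s.
2. all keys are up again (value of joint each of key_end, key_near, key_mid below 0.0015 m), for 0.05 s.
3. the key nearest the dial is pressed down alone (value of joint key_near above 0.0045 m and value of joint each of key_end, key_mid below 0.0015 m), for 0.05 s.
4. all keys are up again (all of step 2), for 0.05 s.
5. the middle key is pressed down alone (value of joint key_mid above 0.0045 m and value of joint each of key_end, key_near below 0.0015 m), for 0.05 s.
6. the dial stands in the notch at the index tooth (value of joint dial between -0.15 and 0.15 rad), for 0.2 s.
7. both legs of the shackle are out of the box (x of each of lock_leg_end, plain_leg_end in the frame of dock below -0.032 m), for 0.1 s.
At the end, for the whole second after the job is handed in: The shackle is held still in the fingers (over 2 N, slower than 0.03 m/s), the middle of its bend more than 180 mm above the bench, within 0.5 rad of level, touching neither the lock holder nor any bystander; the dial is within 0.15 rad of 0 and all keys are up (under 1.5 mm) (all of step 4 and all of step 6 and height (world z) of shackle_grip above 0.18 m and angle between shackle's own z axis and vertical below 0.5 rad and contact force between the fingers and shackle above 2 N and linear speed of shackle below 0.03 m/s and contact force between shackle and dock below 0.3 N and contact force between shackle and tin below 0.3 N and contact force between shackle and wrench below 0.3 N and contact force between shackle and screwdriver below 0.3 N and contact force between shackle and oil below 0.3 N and contact force between shackle and paste_can below 0.3 N and contact force between shackle and rotor below 0.3 N and contact force between shackle and tube_box below 0.3 N and contact force between shackle and mug below 0.3 N); the arm keeps its last pose, push and grip.
It fails at once if the shackle is drawn or forced more than 20 mm along its holes while the dial is off its notch at the index tooth (x of lock_leg_end in the frame of dock between -0.03 and 0.006 m and (value of joint dial above 0.2 rad or value of joint dial below -0.2 rad)).
It fails at once if two keys pressed together (value of joint each of key_end, key_mid above 0.003 m or value of joint each of key_mid, key_near above 0.003 m or value of joint each of key_end, key_near above 0.003 m).
It fails at once if a bystander shifted by more than 30 mm (distance of any of tin, wrench, screwdriver, oil, paste_can, rotor, tube_box, mug from where it was at the start of the episode above 0.03 m).
It also fails if it takes over 67 s, if anything falls off the work surface, if the arm or the gripper's body presses on something with over 40 N, if the wrist force passes 120 N, or if a joint passes its speed limit or range.

ROBOT

A 6-joint arm with a two-finger parallel gripper is mounted at the origin on the work surface. World frame = base frame: x ahead of the robot, y to its left, z up, the work surface at z = 0. Lengths are in m, angles in rad, forces in N, time in s.
With the tool pointing down it reaches from about 0.275 to 1 m from the base axis. Payload 8.4 kg.
Tool frame: the origin (TCP) lies between the finger pads; the fingertips stand 11 mm ahead of it and the grasp point (between the pads) lies 8 mm behind it; y points along the fingers, z is the direction in which the jaws open and shut, and the axes are right-handed (so a half turn about y gives the same grasp; the last joint's range is limited). The gripper opens to 85 mm and grips with 20 to 120 N. Pads are 22 mm wide; open, the fingers measure 114 mm over their backs; the gripper's body (76 mm by 85 mm) begins 54 mm behind the grasp point. The pads swing forward as they close: fully open they stand 13 mm farther back than shut.
Start: joints at [1.273, 0.353, 1.633, -0, 1.155, -0.002], TCP at [0.182, 0.598, 0.242] pointing down, gripper open.
Joint ranges: [-2.63, 2.63], [-0.92, 2.1], [0.06, 2.66], [-1.3, 4.44], [0, 2.69], [-3.02, 3.02]. Speed limits (rad/s): [2.22, 2.22, 2.79, 3.14, 3.14, 3.14].

INTERFACE

Orientations are given as a rotation vector (axis times angle).
In Python, from bench import sensors, imaging, workorder gives the robot as it stands.
- The arm moves only by the shell command python3 -m creep 'ROWS'. ROWS is JSON, a list of rows, each a list of 3 entries, a list of its own where there are three numbers: the finger opening in mm, from 0 to 85.4, then the shift along the world's x, y, z in units of 50 mm (1.0 is 50 mm), then the turn, a rotation vector about the world's x, y, z in units of 5 degrees (1.0 is 5 degrees). A call has 1 to 10 rows; each row shifts and turns the pose as measured when the row begins; what a row does not reach is not made up. A row lasts 1/10 s, in which the tool goes at most 50 mm and 8.59 degrees, less where a joint would pass 70% of its speed; a pose out of reach is approached as far as the arm can. A call is refused whole if a number of a shift passes 1 or a number of a turn 1, either way. A call with a gripper value outside its range is refused whole. The fingers move at their own pace and stop on an object; the grip force is fixed at half the most. Time passes only in rows, so rows that do not move let the fingers close. It gives the time, the measured TCP pose, the force and the opening at its end, in the units of the state.
- sensors.get_state(): the state, without advancing time (a new reading comes with each control period).
- imaging.get_image(name): name is "side" or "top" or "wrist"; returns (picture, depth): 384x512x3 uint8, red, green, blue; 384x512 float32, m along the optical axis (not along the pixel's ray), 0 where there is no reading.
- imaging.camera_info(name): a dict with "fx", "fy", "cx", "cy" (pixels), "extrinsics" (4x4, takes a point from camera to world coordinates); the wrist camera has in their place "T_tool_cam" (4x4, takes a point from camera to tool coordinates, whose origin is the TCP and whose axes are the tool frame's). Camera axes: x right, y down, z forward; pixel columns grow to the right and rows downward; lengths in m; the calibration is good to about 2 mm. A picture is of the moment at which its call begins: read the wrist's pose just before it. camera_info takes no time and is no camera call.
- workorder.hand_in(): hands the job in, once; it reports no verdict.
Trained networks look in the newest picture that a camera, given by its name, has taken for a name from the list of things; names that differ only in an ending like _2 or _b are one class to them, and where a whole thing is asked for, a point or a joint stands for the part that bears it (a point fixed in the world has none). Each returns a list of dicts, best first, with "score" (0 to 1); they miss things now and then, are a little off and sometimes report something else, mostly with a low value. They report only what shows in the picture. A call takes as long as a camera call.
- imaging.look_for(camera, target): "rect" ([left, top, right, bottom] as shares, 0 to 1, of the picture: columns of its width, rows of its height, round what is visible of it).
- imaging.silhouettes(camera, target): "region" (384x512 bool, what is visible of it) and "rect" ([left, top, right, bottom] as shares, 0 to 1, of the picture: columns of its width, rows of its height, round what is visible of it).
The state is a dict: "time": time; "joint_pos": joint angles; "qd": joint speeds; "tau": joint torques, N m; "position": TCP position; "tool_rot": TCP orientation; "wrist_force": force on the tool from outside, world axes, zero at the start; "moment": the same for the moment, N m; "gripper_width": finger opening in m.
Only numpy, scipy, OpenCV 4.12 (cv2) and the standard library are available. Lean on these libraries where they do the work, as an engineer would, in place of code of your own. Each camera call takes 0.05 s, during which the arm holds its last target. There are 200 camera calls.

## Working session

There is one attempt and no reset: what is moved stays moved. The work goes in short steps, Python scripts to look and compute and a shell command to move; the robot and the scene stay as the last step left them, time stands still between calls to the robot, and variables do not carry over. Pictures are saved under pics/ and viewed, about 8 in all and at most 12, crops included, and the job is handed in when it is done.

```bash
mkdir -p pics; ls
python3 - <<'E'
from bench import sensors, imaging
import cv2
print(sensors.get_state())
for n in ("top","side"):
    p,d=imaging.get_image(n); cv2.imwrite(f"pics/{n}0.png",p[:,:,::-1])
    c=imaging.camera_info(n); print(n,c)
E
```

```text
pics
{'time': 0.0, 'joint_pos': array([ 1.27258968e+00,  3.53654622e-01,  1.63415473e+00,  1.42760510e-06,
        1.15519318e+00, -2.41818148e-03]), 'qd': array([-0.00065471, -0.00123341,  0.00074666, -0.00122172,  0.00076435,
       -0.00015758]), 'tau': array([-1.70580974e-03, -6.05277085e+01, -3.42045021e+01, -2.77614117e-04,
        9.84235638e-03,  5.65178368e-06]), 'position': array([0.18205591, 0.59740444, 0.24154881]), 'tool_rot': array([-1.5596957 ,  0.23237085, -0.23203613]), 'wrist_force': array([-0.59194061,  0.36783891,  1.1242258 ]), 'moment': array([-0.03465751, -0.02298442,  0.00100336]), 'gripper_width': 0.08563598404635002}
top {'fx': 431.33018577660044, 'fy': 431.33018577660044, 'cx': 257.30437144576285, 'cy': 188.64910782953427, 'extrinsics': array([[ 0.01779877, -0.99735989,  0.07040205,  0.49429796],
       [-0.99968215, -0.01649434,  0.01906659, -0.01173651],
       [-0.01785502, -0.07071903, -0.99733646,  1.42238928],
       [ 0.        ,  0.        ,  0.        ,  1.        ]])}
side {'fx': 356.6882529979587, 'fy': 356.6882529979587, 'cx': 254.49754624138535, 'cy': 187.8339531690684, 'extrinsics': array([[ 0.90253876, -0.29170132,  0.31675563,  0.29996342],
       [-0.43047622, -0.62944725,  0.64690524, -0.57559423],
       [ 0.01067785, -0.72021281, -0.69367102,  0.72964012],
       [ 0.        ,  0.        ,  0.        ,  1.        ]])}
```

View pics/top0.png

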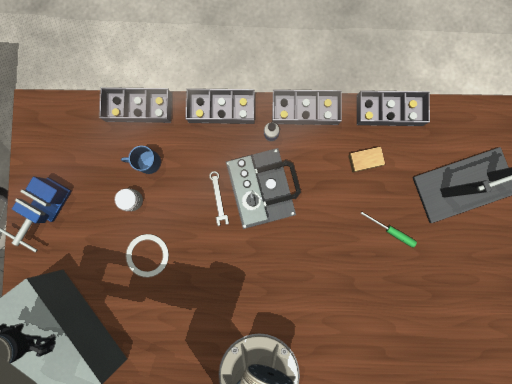

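View pics/side0.png

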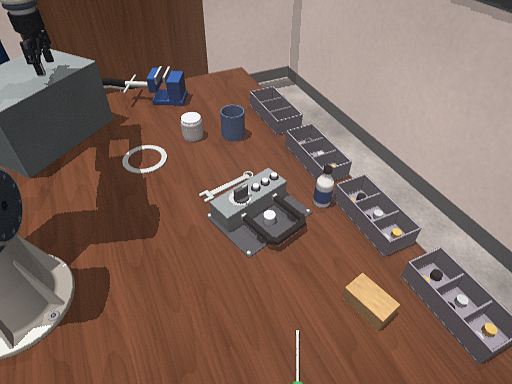

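The top view shows the holder at about (265,188). The keys are at (241,163), (244,174) and (248,184), the dial is at (252,200), and the bend at (297,180) points to world -y. The tin sits inside the U at (271,184). Next I'll fit the dock pose.

```bash
cat > h.py <<'E'
import numpy as np, cv2
from scipy.spatial.transform import Rotation as R
from bench import sensors, imaging
def ext(n,s=None):
    c=imaging.camera_info(n)
    if n!="wrist": return c,c["extrinsics"]
    s=s or sensors.get_state(); T=np.eye(4); T[:3,:3]=R.from_rotvec(s["tool_rot"]).as_matrix(); T[:3,3]=s["position"]
    return c,T@c["T_tool_cam"]
def cloud(c,E,d):
    v,u=np.indices(d.shape); P=np.stack([(u-c["cx"])/c["fx"]*d,(v-c["cy"])/c["fy"]*d,d],-1)
    return P@E[:3,:3].T+E[:3,3]
def proj(c,E,P):
    q=(np.asarray(P)-E[:3,3])@E[:3,:3]; return np.array([c["fx"]*q[...,0]/q[...,2]+c["cx"],c["fy"]*q[...,1]/q[...,2]+c["cy"]]).T
def atz(c,E,u,v,z):
    r=E[:3,:3]@np.array([(u-c["cx"])/c["fx"],(v-c["cy"])/c["fy"],1]); return E[:3,3]+r*(z-E[2,3])/r[2]
E
python3 - <<'E'
from h import *
p,d=imaging.get_image("top"); c,E=ext("top"); W=cloud(c,E,d)
for t in ["key_end_top","key_mid_top","key_near_top","dial_grip","index","tin","dock","shackle"]:
    z=dict(key=.07,dia=.086,ind=.062,tin=.028,doc=.058,sha=.039)[t[:3]]
    for r in imaging.silhouettes("top",t)[:4]:
        v,u=np.nonzero(r["region"]); print(t,round(r["score"],2),u.mean().round(1),v.mean().round(1),atz(c,E,u.mean(),v.mean(),z).round(4),len(u))
m=(d>0)&(abs(W[...,2]-.058)<.006)&(abs(W[...,0]-.5)<.2)&(abs(W[...,1])<.15)
n,l,st,_=cv2.connectedComponentsWithStats(m.astype(np.uint8))
k=1+st[1:,4].argmax(); print(cv2.minAreaRect(W[l==k][:,:2].astype(np.float32)),(l==k).sum())
E
```

```text
dial_grip 0.68 259.7 188.1 [0.5903 0.0065 0.086 ] 3503
index 0.55 259.0 188.4 [0.5913 0.009  0.062 ] 3412
tin 0.6 218.6 201.2 [0.5498 0.1395 0.028 ] 328
tin 0.53 270.6 183.5 [ 0.6101 -0.0279  0.028 ] 52
dock 0.69 258.7 188.2 [0.5922 0.0101 0.058 ] 3370
dock 0.64 252.0 199.7 [0.5553 0.0306 0.058 ] 107
shackle 0.59 282.3 179.2 [ 0.6236 -0.0653  0.039 ] 441
((0.5868856906890869, 0.04622330516576767), (0.21044176816940308, 0.07484354823827744), 15.71661376953125) 1297
```

```bash
cat >> h.py <<'E'
DO=np.array([.5889,.0390]); YAW=np.deg2rad(105.7)
def dk(x,y,z): 
    c,s=np.cos(YAW),np.sin(YAW); return np.array([DO[0]+c*x-s*y,DO[1]+s*x+c*y,z])
def plan(target,jaw=None):
    s=sensors.get_state(); M=R.from_rotvec(s["tool_rot"]).as_matrix()
    print("t",round(s["time"],2),"pos",s["position"].round(4),"F",s["wrist_force"].round(1),"w",round(s["gripper_width"]*1e3,1),"j1,6",s["joint_pos"][[0,5]].round(2))
    print("shift units",((np.array(target)-s["position"])/.05).round(3))
    if jaw is not None:
      for a in (jaw,jaw+np.pi):
        z=np.array([np.cos(a),np.sin(a),0]); x=np.array([0,0,-1.]); D=np.stack([x,np.cross(z,x),z],1)
        print("turn units",(np.rad2deg(R.from_matrix(D@M.T).as_rotvec())/5).round(2))
E
python3 - <<'E'
from h import *
s=sensors.get_state(); print(R.from_rotvec(s["tool_rot"]).as_matrix().round(2)); print(imaging.camera_info("wrist"))
plan(dk(-.02,-.0,.32),YAW)
E
```

```text
[[ 0.96 -0.    0.29]
 [-0.29  0.    0.96]
 [-0.   -1.   -0.  ]]
{'fx': 275.8741423418708, 'fy': 275.8741423418708, 'cx': 253.97411821161265, 'cy': 187.40569019307122, 'T_tool_cam': array([[ 2.17648219e-04,  9.45143896e-01,  3.26654202e-01,
        -8.44805620e-02],
       [-2.14649069e-04, -3.26654159e-01,  9.45143912e-01,
        -1.31334325e-01],
       [ 9.99999953e-01, -2.75824909e-04,  1.31778562e-04,
         6.38693259e-04],
       [ 0.00000000e+00,  0.00000000e+00,  0.00000000e+00,
         1.00000000e+00]])}
t 0.55 pos [0.1822 0.5979 0.2423] F [ 0.5 -0.4 -0. ] w 85.6 j1,6 [ 1.27 -0.  ]
shift units [  8.242 -11.562   1.554]
turn units [ 0.2  18.2   5.12]
turn units [ 22.66  -0.25 -21.75]
```

```bash
sed -i 's/x=np.array(\[0,0,-1.\]); D=np.stack(\[x,np.cross(z,x),z\],1)/y=np.array([0,0,-1.]); D=np.stack([np.cross(y,z),y,z],1)/' h.py
python3 - <<'E'
from h import *
plan(dk(-.02,-.0,.30),YAW)
E
```

```text
t 0.55 pos [0.1822 0.5979 0.2423] F [ 0.5 -0.4 -0. ] w 85.6 j1,6 [ 1.27 -0.  ]
shift units [  8.242 -11.562   1.154]
turn units [-0.   -0.    6.53]
turn units [ -0.     0.   -29.47]
```

```bash
python3 -m creep '[[0,[0,0,0.9],[0,0,0]],[0,[0.55,-0.75,0.1],[0,0,0.7]],[0,[0.55,-0.75,0],[0,0,0.7]],[0,[0.55,-0.75,0],[0,0,0.7]],[0,[0.55,-0.75,0],[0,0,0.7]],[0,[0.55,-0.75,0],[0,0,0.7]],[0,[0.55,-0.75,0],[0,0,0.7]],[0,[0.55,-0.75,0],[0,0,0.7]],[0,[0.55,-0.75,0],[0,0,0.7]],[0,[0.55,-0.75,0],[0,0,0.7]]]' | tail -c 600
python3 - <<'E'
from h import *
plan(dk(-.02,-.0,.30),YAW)
E
```

```text
time: 1.55
position: [0.4336, 0.2521, 0.2952]
tool_rot: [-1.555, -0.227, 0.22]
wrist_force: [0.0, 0.7, 0.2]
gripper_width: 0.0002
t 1.55 pos [0.4336 0.2521 0.2952] F [0.  0.7 0.2] w 0.2 j1,6 [ 0.52 -1.33]
shift units [ 3.215 -4.648  0.095]
turn units [-0.06  0.04 -0.12]
turn units [-0.07 -0.09 35.88]
```

```bash
python3 -m creep '[[0,[0.54,-0.77,0],[0,0,0]],[0,[0.54,-0.77,0],[0,0,0]],[0,[0.54,-0.77,0],[0,0,0]],[0,[0.54,-0.77,0],[0,0,0]],[0,[0.54,-0.77,0],[0,0,0]],[0,[0.54,-0.77,0],[0,0,0]],[0,[0.3,-0.4,0],[0,0,0]],[0,[0,0,0],[0,0,0]]]' >/dev/null
python3 - <<'E'
from h import *
plan(dk(-.02,-.0,.30),YAW)
p,d=imaging.get_image("wrist"); c,E=ext("wrist"); W=cloud(c,E,d)
cv2.imwrite("pics/w1.png",p[:,:,::-1])
np.savez("w1.npz",p=p,d=d,E=E)
for n,P in dict(end=dk(.004,-.088,.07),mid=dk(.004,-.056,.07),near=dk(.004,-.02,.07),dial=dk(0,.035,.098),idx=dk(-.026,.035,.066),bend=dk(-.15+.007,0,.039)).items(): print(n,P.round(4),proj(c,E,P).round(0))
for lo,hi in((.052,.062),(.067,.075),(.092,.105),(.036,.043)):
    m=(d>0)&(W[...,2]>lo)&(W[...,2]<hi)&(np.hypot(*(W[...,:2]-DO).transpose(2,0,1))<.25)
    n,l,st,ce=cv2.connectedComponentsWithStats(m.astype(np.uint8))
    for k in range(1,n):
        if st[k,4]>60: 
            Q=W[l==k]; print(lo,st[k,4],ce[k].round(0),"z",np.median(Q[:,2]).round(4),[np.round(a,4) for a in cv2.minAreaRect(Q[:,:2].astype(np.float32))])
E
```

```text
t 2.35 pos [ 0.6192 -0.0162  0.2968] F [ 0.6  0.5 -0.2] w -0.2 j1,6 [-0.03 -1.89]
shift units [-0.498  0.719  0.065]
turn units [-0.06  0.11 -0.08]
turn units [-0.17 -0.1  35.91]
end [0.6725 0.0667 0.07  ] [298. 209.]
mid [0.6417 0.058  0.07  ] [299. 188.]
near [0.6071 0.0483 0.07  ] [301. 162.]
dial [0.5552 0.0295 0.098 ] [304. 123.]
idx [0.5622 0.0045 0.066 ] [280. 120.]
bend [ 0.6276 -0.0987  0.039 ] [194. 142.]
0.052 7433 [305. 136.] z 0.0579 [array([0.5878, 0.0475]), array([0.2101, 0.0757]), np.float64(15.4766)]
0.052 93 [218. 239.] z 0.0573 [array([ 0.7614, -0.0333]), array([0.013 , 0.0419]), np.float64(23.2779)]
0.052 87 [195. 266.] z 0.0582 [array([ 0.8152, -0.0532]), array([0.0327, 0.0043]), np.float64(86.5725)]
0.067 129 [301. 163.] z 0.0696 [array([0.6076, 0.0488]), array([0.0166, 0.0159]), np.float64(45.4725)]
0.067 120 [300. 187.] z 0.0696 [array([0.6399, 0.0586]), array([0.0161, 0.0167]), np.float64(14.6865)]
0.067 113 [298. 209.] z 0.0695 [array([0.6727, 0.0671]), array([0.0166, 0.0166]), np.float64(85.1187)]
0.067 63 [216. 244.] z 0.0711 [array([ 0.7615, -0.0337]), array([0.0104, 0.038 ]), np.float64(23.6159)]
0.092 382 [305. 123.] z 0.0976 [array([0.5572, 0.0311]), array([0.0405, 0.0133]), np.float64(11.8846)]
0.092 212 [215. 262.] z 0.0971 [array([ 0.7734, -0.0273]), array([0.0217, 0.0299]), np.float64(13.6405)]
0.036 2467 [221. 138.] z 0.0387 [array([ 0.6146, -0.0499]), array([0.1317, 0.1274]), np.float64(16.1003)]
```

View pics/w1.png

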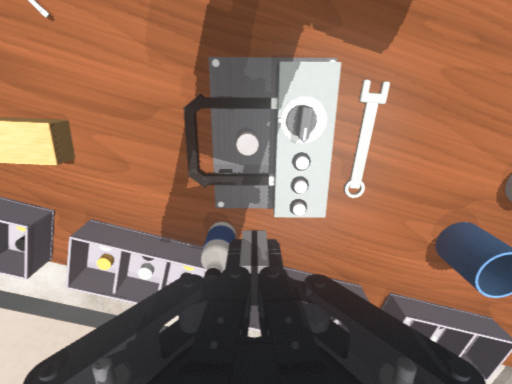

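The wrist view shows the keys at (301,163), (300,187) and (298,209), which matches the projections. The dial is at (305,123) with its white pointer line towards the keys, so it stands at about 1.5 rad. Moving to above the end key.

```bash
sed -i 's/^DO=.*/DO=np.array([.5898,.0403]); YAW=np.deg2rad(105.5)/' h.py
python3 -m creep '[[0,[0.3,0.4,-0.5],[0,0,0]],[0,[0.3,0.5,-0.7],[0,0,0]],[0,[0.3,0.5,-0.7],[0,0,0]],[0,[0.15,0.27,-0.8],[0,0,0]],[0,[0,0,-0.9],[0,0,0]],[0,[0,0,0],[0,0,0]]]' >/dev/null
python3 - <<'E'
from h import *
plan([.673,.0674,.09],YAW)
E
```

```text
t 3.0 pos [0.6688 0.0777 0.1147] F [-0.4  0.4 -0.9] w 0.5 j1,6 [ 0.11 -1.75]
shift units [ 0.083 -0.206 -0.493]
turn units [-0.09  0.15 -0.15]
turn units [-0.24 -0.13 35.84]
```

```bash
python3 -m creep '[[0,[0.08,-0.21,-0.3],[0,0,0]],[0,[0,0,-0.2],[0,0,0]],[0,[0,0,0],[0,0,0]]]' >/dev/null
python3 - <<'E'
from h import *
plan([.673,.0674,.0755],YAW)
E
```

```text
t 3.3 pos [0.6742 0.0679 0.0926] F [-0.3 -0.9  0.2] w 0.1 j1,6 [ 0.1  -1.77]
shift units [-0.025 -0.01  -0.341]
turn units [-0.09  0.19 -0.17]
turn units [-0.3  -0.14 35.83]
```

```bash
python3 -m creep '[[0,[0,0,-0.25],[0,0,0]],[0,[0,0,0],[0,0,0]]]'; python3 -m creep '[[0,[0,0,-0.06],[0,0,0]]]'; python3 -m creep '[[0,[0,0,-0.04],[0,0,0]],[0,[0,0,0],[0,0,0]]]'
```

```text
time: 3.5
position: [0.6759, 0.0673, 0.0821]
tool_rot: [-1.554, -0.24, 0.205]
wrist_force: [-0.2, -0.6, -0.1]
gripper_width: 0.0004
time: 3.6
position: [0.6769, 0.0673, 0.0802]
tool_rot: [-1.554, -0.242, 0.203]
wrist_force: [1.9, 0.9, 1.2]
gripper_width: 0.0
time: 3.8
position: [0.677, 0.0672, 0.0788]
tool_rot: [-1.554, -0.242, 0.203]
wrist_force: [-0.6, 0.7, 2.2]
gripper_width: 0.0004
```

```bash
python3 -m creep '[[0,[-0.02,0,-0.06],[0,0,0]],[0,[0,0,0],[0,0,0]]]'; python3 -m creep '[[0,[0,0,-0.05],[0,0,0]],[0,[0,0,0],[0,0,0]]]'
```

```text
time: 4.0
position: [0.6769, 0.0672, 0.0766]
tool_rot: [-1.554, -0.244, 0.201]
wrist_force: [-2.0, 0.3, 2.7]
gripper_width: 0.0
time: 4.2
position: [0.677, 0.0673, 0.0753]
tool_rot: [-1.554, -0.244, 0.201]
wrist_force: [-1.3, -0.2, 3.4]
gripper_width: 0.0002
```

```bash
python3 -m creep '[[0,[0,0,-0.05],[0,0,0]],[0,[0,0,0],[0,0,0]]]';python3 -m creep '[[0,[0,0,-0.04],[0,0,0]],[0,[0,0,0],[0,0,0]]]'
```

```text
time: 4.4
position: [0.677, 0.0672, 0.0755]
tool_rot: [-1.554, -0.244, 0.201]
wrist_force: [-2.1, 0.2, 3.7]
gripper_width: 0.0001
time: 4.6
position: [0.677, 0.0672, 0.0755]
tool_rot: [-1.554, -0.245, 0.201]
wrist_force: [-0.5, -0.8, 4.0]
gripper_width: 0.0003
```

```bash
python3 -m creep '[[0,[0,0,-0.1],[0,0,0]],[0,[0,0,0],[0,0,0]]]'
```

```text
time: 4.8
position: [0.6774, 0.0673, 0.0758]
tool_rot: [-1.554, -0.245, 0.2]
wrist_force: [-3.9, -1.0, 2.6]
gripper_width: 0.0001
```

```bash
python3 -m creep '[[0,[0,0,0.6],[0,0,0]],[0,[0,0,0],[0.3,0.2,0]],[0,[-0.7,-0.18,0],[0,0,0]],[0,[-0.7,-0.18,0],[0,0,0]],[0,[0,0,0],[0,0,0]]]'
python3 - <<'E'
from h import *
plan([.6076,.0488,.0755],YAW)
E
```

```text
time: 5.3
position: [0.6046, 0.0492, 0.1058]
tool_rot: [-1.524, -0.233, 0.212]
wrist_force: [-0.4, 0.5, 0.3]
gripper_width: 0.0
t 5.3 pos [0.6046 0.0492 0.1058] F [-0.4  0.5  0.3] w 0.0 j1,6 [ 0.06 -1.83]
shift units [ 0.06  -0.008 -0.606]
turn units [-0.41  0.1  -0.16]
turn units [-0.15 -0.65 35.83]
```

```bash
python3 -m creep '[[0,[0.06,0,-0.35],[-0.4,0.1,-0.15]],[0,[0,0,0],[0,0,0]]]'
python3 - <<'E'
from h import *
plan([.6076,.0488,.0755],YAW)
E
```

```text
time: 5.5
position: [0.6073, 0.0488, 0.0882]
tool_rot: [-1.56, -0.212, 0.212]
wrist_force: [-0.2, 0.2, -0.5]
gripper_width: -0.0001
t 5.5 pos [0.6073 0.0488 0.0882] F [-0.2  0.2 -0.5] w -0.1 j1,6 [ 0.08 -1.76]
shift units [ 0.005  0.    -0.255]
turn units [-0.01  0.    0.  ]
turn units [ 0.0e+00  1.0e-02 -3.6e+01]
```

```bash
python3 -m creep '[[0,[0,0,-0.2],[0,0,0]],[0,[0,0,-0.1],[0,0,0]],[0,[0,0,-0.1],[0,0,0]]]'; python3 -m creep '[[0,[0,0,-0.1],[0,0,0]],[0,[0,0,-0.05],[0,0,0]]]'
```

```text
time: 5.8
position: [0.6091, 0.0492, 0.0732]
tool_rot: [-1.558, -0.215, 0.212]
wrist_force: [-30.2, -2.8, 92.9]
gripper_width: 0.0004
time: 6.0
position: [0.6088, 0.0492, 0.0749]
tool_rot: [-1.557, -0.214, 0.214]
wrist_force: [-8.7, -1.2, 15.7]
gripper_width: 0.0002
```

Key fully down, but that was firmer than intended. I'll use gentler steps for the middle key.

```bash
python3 -m creep '[[0,[0,0,0.3],[0,0,0]],[0,[0,0,0.1],[0,0,0]],[0,[0.62,0.19,0],[0,0,0]],[0,[0,0,0],[0,0,0]]]'
python3 - <<'E'
from h import *
plan([.6402,.0584,.0755],YAW)
E
```

```text
time: 6.4
position: [0.6416, 0.0587, 0.0969]
tool_rot: [-1.555, -0.217, 0.211]
wrist_force: [0.9, -1.0, 0.4]
gripper_width: -0.0
t 6.4 pos [0.6416 0.0587 0.0969] F [ 0.9 -1.   0.4] w -0.0 j1,6 [ 0.09 -1.76]
shift units [-0.028 -0.006 -0.429]
turn units [-0.06  0.03 -0.02]
turn units [-0.05 -0.1  35.98]
```

```bash
python3 -m creep '[[0,[-0.03,0,-0.25],[0,0,0]],[0,[0,0,0],[0,0,0]],[0,[0,0,-0.1],[0,0,0]],[0,[0,0,0],[0,0,0]]]'; python3 -m creep '[[0,[0,0,-0.07],[0,0,0]],[0,[0,0,0],[0,0,0]]]'
```

```text
time: 6.8
position: [0.6387, 0.0585, 0.0755]
tool_rot: [-1.554, -0.215, 0.213]
wrist_force: [-0.5, -0.3, 4.4]
gripper_width: 0.0001
time: 7.0
position: [0.6387, 0.0585, 0.0754]
tool_rot: [-1.554, -0.215, 0.213]
wrist_force: [-1.7, 0.1, 3.3]
gripper_width: -0.0
```

```bash
python3 -m creep '[[0,[0,0,-0.05],[0,0,0]],[0,[0,0,0],[0,0,0]]]'
```

```text
time: 7.2
position: [0.6388, 0.0585, 0.0756]
tool_rot: [-1.554, -0.216, 0.212]
wrist_force: [-0.5, 0.5, 3.8]
gripper_width: -0.0001
```

```bash
python3 -m creep '[[0,[0,0,-0.08],[0,0,0]]]';  python3 -m creep '[[0,[0,0,0.5],[0,0,0]],[0,[0,0,0.7],[0,0,0]],[30,[0,0,0.5],[0,0,0]],[30,[0,0,0],[0,0,0]]]'
python3 - <<'E'
from h import *
D=[.5566,.0308]
plan(D+[.14],np.deg2rad(11.9+90))
E
```

```text
time: 7.3
position: [0.6391, 0.0585, 0.0741]
tool_rot: [-1.554, -0.217, 0.211]
wrist_force: [-14.6, -1.2, 51.3]
gripper_width: -0.0002
time: 7.7
position: [0.6368, 0.058, 0.1618]
tool_rot: [-1.554, -0.214, 0.213]
wrist_force: [0.2, -0.0, 0.0]
gripper_width: 0.0283
t 7.7 pos [0.6368 0.058  0.1618] F [ 0.2 -0.   0. ] w 28.3 j1,6 [ 0.09 -1.76]
shift units [-1.604 -0.545 -0.435]
turn units [-0.07  0.   -0.74]
turn units [-0.   -0.11 35.26]
```

```bash
python3 -m creep '[[30,[-0.8,-0.27,0],[0,0,-0.4]],[30,[-0.8,-0.27,0],[0,0,-0.35]],[30,[0,0,0],[0,0,0]]]' >/dev/null
python3 - <<'E'
from h import *
plan([.5564,.031,.083],np.deg2rad(11.9+90))
p,d=imaging.get_image("wrist"); cv2.imwrite("pics/w2.png",p[:,:,::-1])
E
```

```text
t 8.0 pos [0.5527 0.0305 0.1596] F [ 0.2 -0.1 -0. ] w 30.2 j1,6 [ 0.05 -1.73]
shift units [ 0.073  0.011 -1.531]
turn units [-0.07 -0.03  0.03]
turn units [ -0.04   0.11 -35.97]
```

View pics/w2.png

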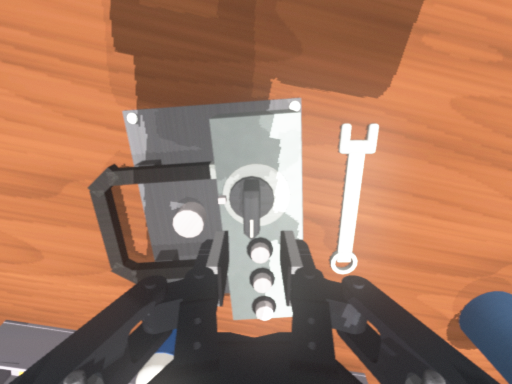

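The view shows the bar at (250,205), its pointer end towards the keys, the index tooth at (221,200), and the fingers straddling the dial line. Descending to grip it.

```bash
python3 -m creep '[[30,[0.07,0.01,-0.5],[0,0,0]],[30,[0,0,-0.5],[0,0,0]],[30,[0,0,-0.4],[0,0,0]],[30,[0,0,0],[0,0,0]]]'
python3 - <<'E'
from h import *
plan([.5564,.031,.082],np.deg2rad(11.9+90))
E
```

```text
time: 8.45
position: [0.5613, 0.0318, 0.0871]
tool_rot: [-1.558, -0.165, 0.159]
wrist_force: [-0.7, -0.4, -0.6]
gripper_width: 0.03
t 8.45 pos [0.5613 0.0318 0.0871] F [-0.7 -0.4 -0.6] w 30.0 j1,6 [ 0.05 -1.73]
shift units [-0.097 -0.017 -0.102]
turn units [-0.08  0.04  0.01]
turn units [  0.06   0.12 -35.99]
```

```bash
python3 -m creep '[[30,[-0.1,-0.02,-0.1],[0,0,0]],[8,[0,0,0],[0,0,0]],[8,[0,0,0],[0,0,0]],[8,[0,0,0],[0,0,0]],[8,[0,0,0],[0,0,0]]]'; python3 -m creep '[[8,[0,0,0],[0,0,-0.8]],[8,[0,0,0],[0,0,-0.8]],[8,[0,0,0],[0,0,-0.8]]]'
python3 - <<'E'
from h import *
plan([.5564,.031,.082],np.deg2rad(15.5))
print(sensors.get_state()["moment"])
E
```

```text
time: 8.95
position: [0.557, 0.0297, 0.0821]
tool_rot: [-1.56, -0.166, 0.16]
wrist_force: [1.5, 0.9, -11.8]
gripper_width: 0.0118
time: 9.25
position: [0.5575, 0.0296, 0.0821]
tool_rot: [-1.568, -0.001, -0.008]
wrist_force: [2.6, -0.3, -9.9]
gripper_width: 0.0118
t 9.25 pos [0.5575 0.0296 0.0821] F [ 2.6 -0.3 -9.9] w 11.8 j1,6 [ 0.05 -1.52]
shift units [-0.021  0.029 -0.003]
turn units [ 1.000e-02  8.000e-02 -1.485e+01]
turn units [-8.000e-02  1.000e-02  2.115e+01]
[-0.36479582 -0.01266185  0.94566871]
```

```bash
python3 -m creep '[[8,[-0.01,0.02,0],[0,0,-0.9]],[8,[0,0,0],[0,0,-0.9]],[8,[0,0,0],[0,0,-0.9]],[8,[0,0,0],[0,0,-0.9]],[8,[0,0,0],[0,0,-0.9]],[8,[0,0,0],[0,0,-0.9]],[8,[0,0,0],[0,0,0]]]'
python3 - <<'E'
from h import *
plan([.5564,.031,.082],np.deg2rad(15.5))
print(sensors.get_state()["moment"])
E
```

```text
time: 9.95
position: [0.5572, 0.0294, 0.0821]
tool_rot: [-1.538, 0.38, -0.391]
wrist_force: [1.2, -1.1, -9.4]
gripper_width: 0.012
t 9.95 pos [0.5572 0.0294 0.0821] F [ 1.2 -1.1 -9.4] w 12.0 j1,6 [ 0.05 -1.02]
shift units [-0.016  0.033 -0.002]
turn units [ 0.07  0.05 -9.27]
turn units [-0.07  0.08 26.73]
[-0.01943865 -0.26037515  0.03321661]
```

```bash
python3 -m creep '[[8,[0,0,0],[0,0,-0.9]],[8,[0,0,0],[0,0,-0.9]],[8,[0,0,0],[0,0,-0.9]],[8,[0,0,0],[0,0,-0.9]],[8,[0,0,0],[0,0,-0.9]],[8,[0,0,0],[0,0,-0.9]],[8,[0,0,0],[0,0,-0.9]],[8,[0,0,0],[0,0,-0.9]],[8,[0,0,0],[0,0,-0.9]],[8,[0,0,0],[0,0,0]]]'
python3 - <<'E'
from h import *
plan([.5564,.031,.082],np.deg2rad(15.5))
print(sensors.get_state()["moment"])
E
```

```text
time: 10.95
position: [0.557, 0.029, 0.0821]
tool_rot: [-1.368, 0.926, -0.938]
wrist_force: [0.8, -1.3, -9.1]
gripper_width: 0.0124
t 10.95 pos [0.557  0.029  0.0821] F [ 0.8 -1.3 -9.1] w 12.4 j1,6 [ 0.05 -0.31]
shift units [-0.012  0.039 -0.002]
turn units [ 0.1   0.03 -1.16]
turn units [-0.05  0.15 34.84]
[-0.21846185 -0.46186718 -0.05674423]
```

```bash
python3 -m creep '[[8,[0,0,0],[0,0,-0.7]],[8,[0,0,0],[0,0,-0.5]],[8,[0,0,0],[0,0,0]],[30,[0,0,0],[0,0,0]],[30,[0,0,0],[0,0,0]],[30,[0,0,0],[0,0,0]],[30,[0,0,0],[0,0,0]]]';  python3 -m creep '[[30,[0,0,0.5],[0,0,0]],[30,[0,0,0.9],[0,0,0]],[30,[0,0,0.9],[0,0,0]],[30,[0,0,0.9],[0,0,0]],[30,[0,0,0.9],[0,0,0]],[30,[0,0,0],[0,0,0]]]'
python3 - <<'E'
from h import *
plan(dk(-.143,0,.024),YAW)
p,d=imaging.get_image("wrist"); c,E=ext("wrist"); W=cloud(c,E,d)
cv2.imwrite("pics/w3.png",p[:,:,::-1])
for lo,hi in((.052,.062),(.067,.075),(.092,.105),(.036,.043)):
    m=(d>0)&(W[...,2]>lo)&(W[...,2]<hi)&(np.hypot(*(W[...,:2]-DO).transpose(2,0,1))<.2)
    n,l,st,ce=cv2.connectedComponentsWithStats(m.astype(np.uint8))
    for k in range(1,n):
        if st[k,4]>60: 
            Q=W[l==k]; print(lo,st[k,4],ce[k].round(0),"z",np.median(Q[:,2]).round(4),[np.round(a,4) for a in cv2.minAreaRect(Q[:,:2].astype(np.float32))])
E
```

```text
time: 11.65
position: [0.5589, 0.0295, 0.0845]
tool_rot: [-1.332, 0.99, -1.007]
wrist_force: [0.2, -0.7, -0.7]
gripper_width: 0.0299
time: 12.25
position: [0.5569, 0.0297, 0.2981]
tool_rot: [-1.334, 0.988, -1.003]
wrist_force: [0.4, -0.4, 0.1]
gripper_width: 0.03
t 12.25 pos [0.5569 0.0297 0.2981] F [ 0.4 -0.4  0.1] w 30.0 j1,6 [ 0.06 -0.23]
shift units [ 1.422 -2.544 -5.482]
turn units [1.000e-02 1.200e-01 1.781e+01]
turn units [ 1.200e-01 -1.000e-02 -1.819e+01]
0.052 7247 [278. 148.] z 0.055 [array([0.5859, 0.0464]), array([0.2105, 0.0755]), np.float64(15.7023)]
0.052 151 [377. 224.] z 0.0576 [array([ 0.7629, -0.0202]), array([0.0469, 0.02  ]), np.float64(64.1085)]
0.067 120 [381. 229.] z 0.0712 [array([ 0.7629, -0.0192]), array([0.0454, 0.0179]), np.float64(60.0218)]
0.092 312 [253. 163.] z 0.0949 [array([0.555 , 0.0283]), array([0.0122, 0.0411]), np.float64(15.9178)]
0.092 175 [394. 243.] z 0.0969 [array([ 0.7703, -0.0243]), array([0.0275, 0.0146]), np.float64(69.4326)]
0.036 163 [239. 212.] z 0.0364 [array([ 0.5596, -0.0649]), array([0.0126, 0.0655]), np.float64(15.5749)]
0.036 78 [371. 219.] z 0.0398 [array([ 0.7613, -0.0191]), array([0.0453, 0.0168]), np.float64(62.7788)]
```

View pics/w3.png

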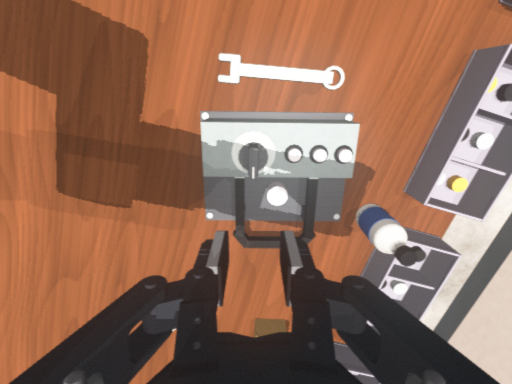

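The dial bar's axis fits at 15.9° against the box's 15.7°, with the pointer at (253,172) towards the tooth, so it is in the notch. The keys at (293,154), (319,154) and (344,154) are up. Next I'll move to the bend.

```bash
python3 -m creep '[[40,[0.14,-0.25,0],[0,0,1]],[40,[0.14,-0.25,0],[0,0,1]],[40,[0.14,-0.25,0],[0,0,1]],[40,[0.14,-0.25,0],[0,0,1]],[40,[0.14,-0.25,0],[0,0,1]],[40,[0.14,-0.25,0],[0,0,1]],[40,[0.14,-0.25,0],[0,0,1]],[40,[0.14,-0.25,0],[0,0,1]],[40,[0.14,-0.25,0],[0,0,1]],[40,[0.14,-0.25,0],[0,0,1]]]' >/dev/null;  python3 -m creep '[[40,[0,0,-0.5],[0,0,1]],[40,[0,0,-0.5],[0,0,1]],[40,[0,0,-0.5],[0,0,1]],[40,[0,0,-0.5],[0,0,1]],[40,[0,0,-0.5],[0,0,1]],[40,[0,0,-0.5],[0,0,1]],[40,[0,0,0],[0,0,1]],[40,[0,0,0],[0,0,0.9]],[40,[0,0,0],[0,0,0]]]'
python3 - <<'E'
from h import *
plan(dk(-.15,0,.024),YAW)
p,d=imaging.get_image("wrist"); c,E=ext("wrist"); cv2.imwrite("pics/w4.png",p[:,:,::-1])
print([proj(c,E,dk(-.15,y,.039)).round(0) for y in(-.04,0,.04)])
E
```

```text
time: 14.2
position: [0.612, -0.0982, 0.1097]
tool_rot: [-1.558, -0.255, 0.296]
wrist_force: [-0.1, 0.1, 0.2]
gripper_width: 0.04
t 14.2 pos [ 0.612  -0.0982  0.1097] F [-0.1  0.1  0.2] w 40.0 j1,6 [-0.15 -2.07]
shift units [ 0.358 -0.12  -1.713]
turn units [ 0.1  -0.28 -0.92]
turn units [ 0.43  0.15 35.07]
[array([236., 266.]), array([239., 223.]), array([242., 176.])]
```

View pics/w4.png

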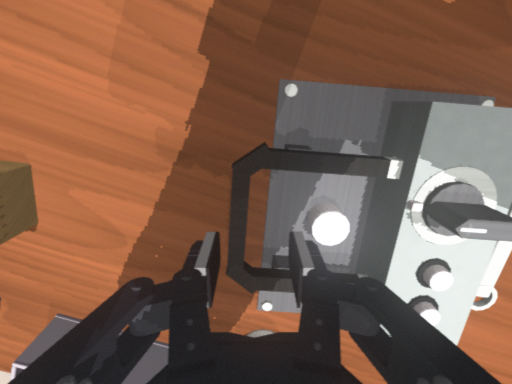

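Run:
```python
import cv2,numpy as np
a=cv2.imread("pics/w3.png")[110:200,190:310]; b=cv2.imread("pics/w4.png")[150:270,392:512]
cv2.imwrite("pics/z.png",np.hstack([cv2.resize(a,(400,300),interpolation=2),cv2.resize(b,(400,300),interpolation=2)]))
```

```text
(no output)
```

View pics/z.png

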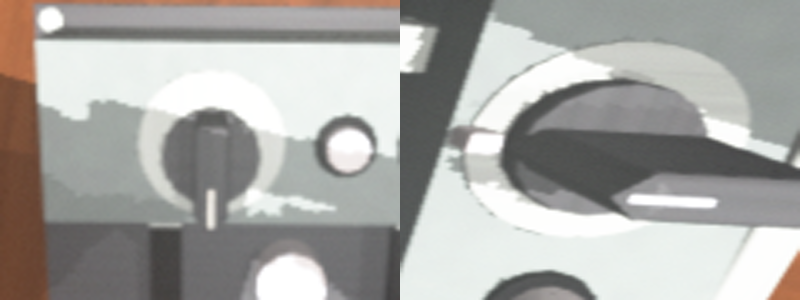

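The zoom confirms it: the tapered end with the white line faces the tooth, and the earlier doubt was parallax. The bend bar at column 239 matches the prediction. Now I'll descend onto it.

```bash
python3 -m creep '[[40,[0.36,-0.12,0],[0.1,-0.28,-0.92]],[40,[0,0,-0.4],[0,0,0]],[40,[0,0,-0.4],[0,0,0]],[40,[0,0,0],[0,0,0]]]' >/dev/null
python3 - <<'E'
from h import *
plan(dk(-.15,0,.024),YAW)
E
```

```text
t 14.65 pos [ 0.6303 -0.1043  0.068 ] F [0.8 0.3 0.5] w 40.1 j1,6 [-0.17 -1.99]
shift units [-0.008  0.001 -0.88 ]
turn units [-0.01  0.01  0.17]
turn units [ 2.000e-02  1.000e-02 -3.583e+01]
```

```bash
python3 -m creep '[[40,[0,0,-0.4],[0,0,0.17]],[40,[0,0,-0.35],[0,0,0]],[40,[0,0,-0.1],[0,0,0]],[40,[0,0,0],[0,0,0]]]' >/dev/null
python3 - <<'E'
from h import *
plan(dk(-.15,0,.024),YAW)
E
```

```text
t 15.05 pos [ 0.631  -0.1043  0.0256] F [-0.1 -0.1  0.1] w 40.0 j1,6 [-0.17 -2.  ]
shift units [-0.023  0.001 -0.032]
turn units [-0.01  0.02  0.05]
turn units [ 4.000e-02  1.000e-02 -3.595e+01]
```

```bash
python3 -m creep '[[40,[-0.02,0,-0.02],[0,0,0]],[5,[0,0,0],[0,0,0]],[5,[0,0,0],[0,0,0]],[5,[0,0,0],[0,0,0]],[5,[0,0,0],[0,0,0]],[5,[0,0,0],[0,0,0]]]'
python3 - <<'E'
from h import *
plan(dk(-.22,0,.024),YAW)
E
```

```text
time: 15.65
position: [0.6307, -0.1045, 0.0268]
tool_rot: [-1.561, -0.212, 0.205]
wrist_force: [-1.1, 0.2, -2.5]
gripper_width: 0.0129
t 15.65 pos [ 0.6307 -0.1045  0.0268] F [-1.1  0.2 -2.5] w 12.9 j1,6 [-0.17 -2.  ]
shift units [ 0.357 -1.343 -0.056]
turn units [-0.    0.05  0.06]
turn units [  0.07   0.   -35.94]
```

```bash
python3 -m creep '[[5,[0.03,-0.1,0],[0,0,0]],[5,[0.03,-0.1,0],[0,0,0]],[5,[0.03,-0.1,0],[0,0,0]],[5,[0,0,0],[0,0,0]]]'
python3 - <<'E'
from h import *
plan(dk(-.22,0,.026),YAW)
print(sensors.get_state()["moment"])
E
```

```text
time: 16.05
position: [0.6354, -0.1205, 0.0265]
tool_rot: [-1.561, -0.211, 0.205]
wrist_force: [-0.4, -0.2, -2.7]
gripper_width: 0.0127
t 16.05 pos [ 0.6354 -0.1205  0.0265] F [-0.4 -0.2 -2.7] w 12.7 j1,6 [-0.19 -2.03]
shift units [ 0.265 -1.023 -0.01 ]
turn units [-0.01  0.04  0.06]
turn units [ 6.000e-02  1.000e-02 -3.594e+01]
[-0.15502227 -0.10103235  0.06967173]
```

```bash
python3 -m creep '[[5,[0.05,-0.2,0],[0,0,0]],[5,[0.05,-0.2,0],[0,0,0]],[5,[0.05,-0.2,0],[0,0,0]],[5,[0.05,-0.2,0],[0,0,0]],[5,[0.05,-0.2,0],[0,0,0]],[5,[0.05,-0.2,0],[0,0,0]],[5,[0,0,0],[0,0,0]]]'
python3 - <<'E'
from h import *
plan(dk(-.22,0,.024),YAW)
p,d=imaging.get_image("top");c,E=ext("top"); W=cloud(c,E,d)
p,d=imaging.get_image("side");cv2.imwrite("pics/s5.png",cv2.resize(p[130:290,150:370,::-1],(770,560)))
E
```

```text
time: 16.75
position: [0.6519, -0.1871, 0.0266]
tool_rot: [-1.561, -0.21, 0.204]
wrist_force: [0.7, -1.1, -1.7]
gripper_width: 0.0126
t 16.75 pos [ 0.6519 -0.1871  0.0266] F [ 0.7 -1.1 -1.7] w 12.6 j1,6 [-0.28 -2.12]
shift units [-0.066  0.308 -0.052]
turn units [-0.    0.05  0.07]
turn units [  0.07   0.   -35.93]
```

View pics/s5.png

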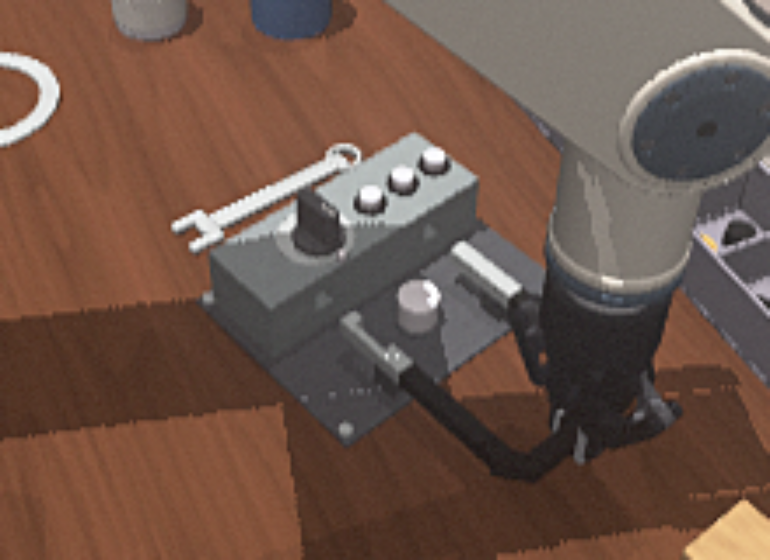

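The side view shows both legs out of the box, the tin undisturbed between them and all keys up. Lifting slowly.

```bash
python3 -m creep '[[5,[0,0,0.2],[0,0,0]],[5,[0,0,0.4],[0,0,0]],[5,[0,0,0.5],[0,0,0]],[5,[0,0,0.5],[0,0,0]],[5,[0,0,0.6],[0,0,0]],[5,[0,0,0.6],[0,0,0]],[5,[0,0,0.6],[0,0,0]],[5,[0,0,0.6],[0,0,0]],[5,[0,0,0.5],[0,0,0]],[5,[0,0,0.3],[0,0,0]]]'; python3 -m creep '[[5,[0,0,0.2],[0,0,0]],[5,[0,0,0],[0,0,0]],[5,[0,0,0],[0,0,0]],[5,[0,0,0],[0,0,0]],[5,[0,0,0],[0,0,0]]]'
python3 - <<'E'
from h import *
plan(dk(-.22,0,.024),YAW)
p,d=imaging.get_image("side");cv2.imwrite("pics/s6.png",p[:,:,::-1])
c,E=ext("side"); W=cloud(c,E,d); r=imaging.silhouettes("side","shackle")
if r: Q=W[r[0]["region"]&(d>0)]; print(r[0]["score"],len(Q),"z pct",np.percentile(Q[:,2],[2,25,50,75,98]).round(3),"y",np.percentile(Q[:,1],[2,98]).round(3))
E
```

```text
time: 17.85
position: [0.6445, -0.1792, 0.276]
tool_rot: [-1.557, -0.207, 0.217]
wrist_force: [0.7, 0.3, -5.0]
gripper_width: 0.0125
time: 18.35
position: [0.6435, -0.1776, 0.2874]
tool_rot: [-1.557, -0.209, 0.219]
wrist_force: [0.6, -0.1, -4.3]
gripper_width: 0.0129
t 18.35 pos [ 0.6435 -0.1776  0.2874] F [ 0.6 -0.1 -4.3] w 12.9 j1,6 [-0.27 -2.12]
shift units [ 0.101  0.119 -5.269]
turn units [-0.03 -0.07 -0.02]
turn units [ 0.11 -0.04 35.98]
0.61 1189 z pct [0.288 0.295 0.3   0.301 0.303] y [-0.195 -0.003]
```

View pics/s6.png

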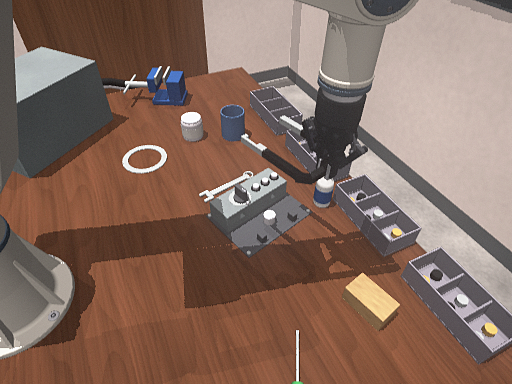

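The shackle is held level at about 0.29–0.30 m, wrist load −4.3 N, clear of everything, and the bystanders are in place. Handing in.

```bash
python3 -c "
from bench import workorder; print(workorder.hand_in())"
```

```text
the job is handed in; nothing more can be done
None
```

The job is done and handed in at about 18.4 s. `hand_in()` gives no verdict, so the result is only what my own checks show.

**What I did:**
- **Keys:** I pressed the end, near and middle keys in that order, letting each come up before the next. Each one stopped at its full travel.
- **Dial:** I turned it clockwise from about 1.5 rad to the index tooth. The depth fit afterwards put it within about 0.01 rad of 0.
- **Shackle:** I drew it about 86 mm straight out, with almost no resistance, and lifted it.

**Last checks:**
- The shackle is gripped at an opening of 12.9 mm, with a wrist load of about 4.3 N, which fits 0.4 kg.
- It sits level to within about 15 mm along its length, at 0.29–0.30 m above the bench.
- In the last side view it touches nothing, the keys are up, and the holder and bystanders look undisturbed.

**Not as planned or not checked:**
- The near key was pushed harder than intended, with the wrist force peaking at about 93 N at its stop. The middle key peaked at about 51 N. Both are under the 120 N wrist limit.
- I did not measure the dial again after pulling the shackle out; I only saw it in the side view.
- I did not measure bystander positions numerically.

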